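# Tell full cartons from empty ones by feel, sort them and set the tally

## Robot

A 6-joint arm with a two-finger parallel gripper is mounted at the origin on a cart in front of the work surface, level with it; the furniture and walls round the work are solid. World frame = base frame: x ahead of the robot, y to its left, z up, the work surface at z = 0. Lengths are in mm, angles in degrees, forces in N, time in s.
With the tool pointing down it reaches from about 350 to 925 mm from the base axis. Payload 6.4 kg.
Tool frame: the origin (TCP) lies where the fingers leave the gripper's body, on its centre line; the fingertips stand robot.tip_extent ahead of it and the grasp point (between the pads) lies 78 mm ahead of it (robot.tip_extent is the distance from the TCP to the fingertips, in mm); z points along the fingers, y is the line along which they close (so a half turn about z gives the same grasp; the last joint's range is limited). The gripper opens to 94 mm and grips with 3 to 60 N. Pads are 16 mm wide; open, the fingers measure 119 mm over their backs; the gripper's body (75 mm by 177 mm) begins 78 mm behind the grasp point.
Start: joints at [59.066, 14.043, 89.255, -0, 76.702, -9.975], TCP at [232.501, 607.007, 302.655] pointing down, gripper open.
Joint ranges: [-179.41, 179.41], [-58.25, 129.5], [7.25, 145.43], [-54.29, 234.29], [11.92, 165.04], [-157.13, 157.13]. Speed limits (degrees/s): [147.25, 147.25, 180, 180, 180, 180].

## Interface

Orientations are given as [roll, pitch, yaw] about the fixed x, y, z axes, in that order (R = Rz(yaw) Ry(pitch) Rx(roll)).
In Python, from rig import robot gives the robot as it stands. The module is installed in compiled form; this text tells all that it offers.
- The arm moves only by the tool jog_arm, never from a script. Its arguments are lists of equal length, an entry for each row: "hand": the opening in per cent of the stroke, from 0 (shut) to 100 (fully open); "delta_pos": the shift along the tool's x, y, z in m, a list of three; "twist": the turn, a rotation vector about the tool's x, y, z in rad, a list of three. A call has 1 to 5 rows; each row shifts and turns the commanded pose from where the row before left it, along the tool's axes as they then stand; what a row does not reach is not made up. A row lasts 1/10 s, in which the tool goes at most 50 mm and 8.59 degrees, less where a joint would pass 70% of its speed; a pose out of reach is approached as far as the arm can. A call with a gripper value outside its range is refused whole. The fingers move at their own pace and stop on an object; "grip_force" is the grip in N (left out, the last holds). Time passes only in rows, so rows that do not move let the fingers close. It gives the time, the measured TCP pose, the force, the opening and the grip force at its end, in the units of the state.
- robot.get_obs(): the state, without advancing time (a new reading comes with each control period).
- robot.capture(name): name is "side" or "top" or "wrist"; returns (picture, depth): 400x640x3 uint8, red, green, blue; 400x640 float32, mm along the optical axis (not along the pixel's ray), 0 where there is no reading.
- robot.get_calibration(name): a dict with "fov_y" (degrees; the focal length in pixels is half the picture's height over the tangent of half this angle, whatever the lens; pixels are square), "cx", "cy" (the principal point, pixels), "R" (3x3) and "t" (3): a world point X has camera coordinates R X + t. Camera axes: x right, y down, z forward; pixel columns grow to the right and rows downward; lengths in mm; the calibration is good to about 2 mm. A picture is of the moment at which its call begins: read the wrist's pose just before it. get_calibration takes no time and is no camera call; for the wrist camera it gives the pose at the moment of the call.
- robot.hand_in(): hands the job in; it is judged then, once.
Trained networks look in the newest picture that a camera, given by its name, has taken for a name from the list of things; names that differ only in an ending like _2 or _b are one class to them, and where a whole thing is asked for, a point or a joint stands for the part that bears it (a point fixed in the world has none). Each returns a list of dicts, best first, with "p" (0 to 1); they miss things now and then, are a little off and sometimes report something else, mostly with a low value. They report only what shows in the picture. A call takes as long as a camera call.
- robot.find_in(camera, name): "point" ([x, y, z] in mm, in the coordinates of the camera as it stood for that picture, good to about 4 mm: the middle of the surface that is visible of it).
- robot.cut_out(camera, name): "region" (400x640 bool, what is visible of it).
The state is a dict: "clock": time; "qpos": joint angles; "joint_vel": joint speeds; "joint_torque": joint torques, N m; "position": TCP position; "orientation": TCP orientation; "contact_force": force on the tool from outside, world axes, zero at the start; "torque": the same for the moment, N m; "width": opening from 0.0 (shut) to 1.0 (fully open); "finger_force": force on a finger pad.
Only numpy, scipy, OpenCV 4.12 (cv2) and the standard library are available. Lean on these libraries where they do the work, as an engineer would, in place of code of your own. Each camera call takes 0.05 s, during which the arm holds its last target. There are 200 camera calls.

## Task

Three to five sealed cartons that look alike wait on the grey line; some hold a metal part, some are empty. Their bottoms are only tucked shut, so never lift one clear of the bench: feel each carton's weight by lifting just the end with the black pull block a little, then slide it along the bench, full ones into the blue outline and empty ones into the yellow, and leave them flat on their bases. Also turn the tally knob's pointer to the mark with as many dots as there are full cartons (the mark without dots if there is none), and do not disturb the red-brown stopper or the green cap that lie nearby.

Things in the scene. Friction and masses are not known exactly. Their poses are not given: they have to be found in the camera images.
- lane: the grey line on the bench (300 mm long, flat film) on which the cartons wait, one behind another at about 60 mm spacing, each lying roughly square across the line; origin at its middle at bench height z = 0, x along the line away from the robot, y to the left of it. Tall fixed lab apparatus stands on the bench to the right of the work, in front of and to the right of the robot: swing past it drawn back close to the base
- full_bay: the BLUE outline for full cartons: flat printed film on the bench, no height, 320 mm long (its x, parallel to the grey line) by 100 mm wide (its y), beside the grey line, left or right; its origin is its centre at bench height, about 95 mm from the line
- empty_bay: the YELLOW outline for empty cartons, same size and kind, on the other side of the grey line; its origin is its centre at bench height
- dial_base: the grey tally plate fixed to the bench, 110 x 100 x 14 mm, with five white tick marks round its knob: no dot, one, two, three and four white dots; origin at the centre of its underside, on the knob's axis; the mark without dots lies towards the plate's own -x, the others follow clockwise seen from above, 0.5 rad apart
- tally (a joint): angle of the tally knob in rad, growing clockwise seen from above: its pointer stands at the mark without dots at 0, one dot at 0.5, two dots at 1.0, three at 1.5, four at 2.0. Stops at -0.3 and 3.0; it starts past the four-dot mark, between 2.35 and 2.7. Light friction (0.03 N m); it stays where it is left
- tally_grip (a point): the height at which to grip the knob, on its upright axis, 44 mm above the bench: a black bar 36 mm long, 13 mm thick, from 25 to 57 mm above the bench. The point's x axis runs along the bar, its white pointer end is at -x
- tally_pointer (a point): the top of the knob's white pointer end, 18 mm from the axis
- stopper: bystander: a red-brown rubber stopper, 34 mm wide, 28 mm high, standing on the bench (not always there); origin under its centre
- spare_cap: bystander: a green screw cap, 53 mm wide, 28 mm high (not always there); origin under its centre
- carton_1: a sealed brown cardboard carton, 80 mm long (x), 50 mm wide (y), 44 mm high, with a black pull block on top of its -x end; origin at the centre of its underside. All cartons look alike. Empty it weighs about 0.12 kg (at most 0.15), full about 0.6 kg (at least 0.5); the metal part in a full one lies at its middle with a few mm of play. It slides on the bench. Three to five cartons are present
- carton_1_handle (a point): the middle of the carton's black pull block, 62 mm above its underside and 26 mm from its centre towards its -x end; the block is 24 mm long (x), 14 mm thick (y), from 44 to 78 mm above the underside: grip it across its thickness
- carton_1_far_foot (a point): the middle of the carton's lower edge at the end away from the pull block
- carton_2: a carton like carton_1
- carton_2_handle (a point): the same on carton_2
- carton_2_far_foot (a point): the same on carton_2
- carton_3: a carton like carton_1
- carton_3_handle (a point): the same on carton_3
- carton_3_far_foot (a point): the same on carton_3
- carton_4: a carton like carton_1
- carton_4_handle (a point): the same on carton_4
- carton_4_far_foot (a point): the same on carton_4
- carton_5: a carton like carton_1
- carton_5_handle (a point): the same on carton_5
- carton_5_far_foot (a point): the same on carton_5

How it is judged (in metres and radians):
At the end, for the whole second after the job is handed in: every carton present stands flat and still on the bench with its centre inside the right outline (full in blue, empty in yellow; 160 mm along and 50 mm across from the outline's centre), and the tally joint is within 0.15 rad of 0.5 times the number of full cartons (((contact force between carton_1 and anything else above 3 N and (x of carton_1 in the frame of full_bay between -0.16 and 0.16 m and y of carton_1 in the frame of full_bay between -0.05 and 0.05 m)) or (contact force between carton_1 and anything else below 3 N and (x of carton_1 in the frame of empty_bay between -0.16 and 0.16 m and y of carton_1 in the frame of empty_bay between -0.05 and 0.05 m))) and angle between each of carton_1, carton_2, carton_3, carton_4, carton_5's own z axis and vertical below 0.1 rad and linear speed of each of carton_1, carton_2, carton_3, carton_4, carton_5 below 0.03 m/s and ((contact force between carton_2 and anything else above 3 N and (x of carton_2 in the frame of full_bay between -0.16 and 0.16 m and y of carton_2 in the frame of full_bay between -0.05 and 0.05 m)) or (contact force between carton_2 and anything else below 3 N and (x of carton_2 in the frame of empty_bay between -0.16 and 0.16 m and y of carton_2 in the frame of empty_bay between -0.05 and 0.05 m))) and ((contact force between carton_3 and anything else above 3 N and (x of carton_3 in the frame of full_bay between -0.16 and 0.16 m and y of carton_3 in the frame of full_bay between -0.05 and 0.05 m)) or (contact force between carton_3 and anything else below 3 N and (x of carton_3 in the frame of empty_bay between -0.16 and 0.16 m and y of carton_3 in the frame of empty_bay between -0.05 and 0.05 m))) and ((contact force between carton_4 and anything else above 3 N and (x of carton_4 in the frame of full_bay between -0.16 and 0.16 m and y of carton_4 in the frame of full_bay between -0.05 and 0.05 m)) or (contact force between carton_4 and anything else below 3 N and (x of carton_4 in the frame of empty_bay between -0.16 and 0.16 m and y of carton_4 in the frame of empty_bay between -0.05 and 0.05 m))) and ((contact force between carton_5 and anything else above 3 N and (x of carton_5 in the frame of full_bay between -0.16 and 0.16 m and y of carton_5 in the frame of full_bay between -0.05 and 0.05 m)) or (contact force between carton_5 and anything else below 3 N and (x of carton_5 in the frame of empty_bay between -0.16 and 0.16 m and y of carton_5 in the frame of empty_bay between -0.05 and 0.05 m))) and (((value of joint tally between -0.15 and 0.15 rad and contact force between each of carton_1, carton_2, carton_3, carton_4, carton_5 and anything else below 3 N) or (value of joint tally between 0.35 and 0.65 rad and (contact force between carton_1 and anything else above 3 N or value of joint tally above 50 rad) and contact force between each of carton_2, carton_3, carton_4, carton_5 and anything else below 3 N) or (value of joint tally between 0.35 and 0.65 rad and contact force between each of carton_1, carton_3, carton_4, carton_5 and anything else below 3 N and (contact force between carton_2 and anything else above 3 N or value of joint tally above 50 rad)) or (value of joint tally between 0.35 and 0.65 rad and contact force between each of carton_1, carton_2, carton_4, carton_5 and anything else below 3 N and (contact force between carton_3 and anything else above 3 N or value of joint tally above 50 rad)) or (value of joint tally between 0.35 and 0.65 rad and contact force between each of carton_1, carton_2, carton_3, carton_5 and anything else below 3 N and (contact force between carton_4 and anything else above 3 N or value of joint tally above 50 rad)) or (value of joint tally between 0.35 and 0.65 rad and contact force between each of carton_1, carton_2, carton_3, carton_4 and anything else below 3 N and (contact force between carton_5 and anything else above 3 N or value of joint tally above 50 rad)) or (value of joint tally between 0.85 and 1.15 rad and (contact force between carton_1 and anything else above 3 N or value of joint tally above 50 rad) and (contact force between carton_2 and anything else above 3 N or value of joint tally above 50 rad) and contact force between each of carton_3, carton_4, carton_5 and anything else below 3 N) or (value of joint tally between 0.85 and 1.15 rad and (contact force between carton_1 and anything else above 3 N or value of joint tally above 50 rad) and contact force between each of carton_2, carton_4, carton_5 and anything else below 3 N and (contact force between carton_3 and anything else above 3 N or value of joint tally above 50 rad)) or (value of joint tally between 0.85 and 1.15 rad and (contact force between carton_1 and anything else above 3 N or value of joint tally above 50 rad) and contact force between each of carton_2, carton_3, carton_5 and anything else below 3 N and (contact force between carton_4 and anything else above 3 N or value of joint tally above 50 rad)) or (value of joint tally between 0.85 and 1.15 rad and (contact force between carton_1 and anything else above 3 N or value of joint tally above 50 rad) and contact force between each of carton_2, carton_3, carton_4 and anything else below 3 N and (contact force between carton_5 and anything else above 3 N or value of joint tally above 50 rad)) or (value of joint tally between 0.85 and 1.15 rad and contact force between each of carton_1, carton_4, carton_5 and anything else below 3 N and (contact force between carton_2 and anything else above 3 N or value of joint tally above 50 rad) and (contact force between carton_3 and anything else above 3 N or value of joint tally above 50 rad)) or (value of joint tally between 0.85 and 1.15 rad and contact force between each of carton_1, carton_3, carton_5 and anything else below 3 N and (contact force between carton_2 and anything else above 3 N or value of joint tally above 50 rad) and (contact force between carton_4 and anything else above 3 N or value of joint tally above 50 rad)) or (value of joint tally between 0.85 and 1.15 rad and contact force between each of carton_1, carton_3, carton_4 and anything else below 3 N and (contact force between carton_2 and anything else above 3 N or value of joint tally above 50 rad) and (contact force between carton_5 and anything else above 3 N or value of joint tally above 50 rad)) or (value of joint tally between 0.85 and 1.15 rad and contact force between each of carton_1, carton_2, carton_5 and anything else below 3 N and (contact force between carton_3 and anything else above 3 N or value of joint tally above 50 rad) and (contact force between carton_4 and anything else above 3 N or value of joint tally above 50 rad)) or (value of joint tally between 0.85 and 1.15 rad and contact force between each of carton_1, carton_2, carton_4 and anything else below 3 N and (contact force between carton_3 and anything else above 3 N or value of joint tally above 50 rad) and (contact force between carton_5 and anything else above 3 N or value of joint tally above 50 rad)) or (value of joint tally between 0.85 and 1.15 rad and contact force between each of carton_1, carton_2, carton_3 and anything else below 3 N and (contact force between carton_4 and anything else above 3 N or value of joint tally above 50 rad) and (contact force between carton_5 and anything else above 3 N or value of joint tally above 50 rad))) or ((value of joint tally between 1.35 and 1.65 rad and (contact force between carton_1 and anything else above 3 N or value of joint tally above 50 rad) and (contact force between carton_2 and anything else above 3 N or value of joint tally above 50 rad) and (contact force between carton_3 and anything else above 3 N or value of joint tally above 50 rad) and contact force between each of carton_4, carton_5 and anything else below 3 N) or (value of joint tally between 1.35 and 1.65 rad and (contact force between carton_1 and anything else above 3 N or value of joint tally above 50 rad) and (contact force between carton_2 and anything else above 3 N or value of joint tally above 50 rad) and contact force between each of carton_3, carton_5 and anything else below 3 N and (contact force between carton_4 and anything else above 3 N or value of joint tally above 50 rad)) or (value of joint tally between 1.35 and 1.65 rad and (contact force between carton_1 and anything else above 3 N or value of joint tally above 50 rad) and (contact force between carton_2 and anything else above 3 N or value of joint tally above 50 rad) and contact force between each of carton_3, carton_4 and anything else below 3 N and (contact force between carton_5 and anything else above 3 N or value of joint tally above 50 rad)) or (value of joint tally between 1.35 and 1.65 rad and (contact force between carton_1 and anything else above 3 N or value of joint tally above 50 rad) and contact force between each of carton_2, carton_5 and anything else below 3 N and (contact force between carton_3 and anything else above 3 N or value of joint tally above 50 rad) and (contact force between carton_4 and anything else above 3 N or value of joint tally above 50 rad)) or (value of joint tally between 1.35 and 1.65 rad and (contact force between carton_1 and anything else above 3 N or value of joint tally above 50 rad) and contact force between each of carton_2, carton_4 and anything else below 3 N and (contact force between carton_3 and anything else above 3 N or value of joint tally above 50 rad) and (contact force between carton_5 and anything else above 3 N or value of joint tally above 50 rad)) or (value of joint tally between 1.35 and 1.65 rad and (contact force between carton_1 and anything else above 3 N or value of joint tally above 50 rad) and contact force between each of carton_2, carton_3 and anything else below 3 N and (contact force between carton_4 and anything else above 3 N or value of joint tally above 50 rad) and (contact force between carton_5 and anything else above 3 N or value of joint tally above 50 rad)) or (value of joint tally between 1.35 and 1.65 rad and contact force between each of carton_1, carton_5 and anything else below 3 N and (contact force between carton_2 and anything else above 3 N or value of joint tally above 50 rad) and (contact force between carton_3 and anything else above 3 N or value of joint tally above 50 rad) and (contact force between carton_4 and anything else above 3 N or value of joint tally above 50 rad)) or (value of joint tally between 1.35 and 1.65 rad and contact force between each of carton_1, carton_4 and anything else below 3 N and (contact force between carton_2 and anything else above 3 N or value of joint tally above 50 rad) and (contact force between carton_3 and anything else above 3 N or value of joint tally above 50 rad) and (contact force between carton_5 and anything else above 3 N or value of joint tally above 50 rad)) or (value of joint tally between 1.35 and 1.65 rad and contact force between each of carton_1, carton_3 and anything else below 3 N and (contact force between carton_2 and anything else above 3 N or value of joint tally above 50 rad) and (contact force between carton_4 and anything else above 3 N or value of joint tally above 50 rad) and (contact force between carton_5 and anything else above 3 N or value of joint tally above 50 rad)) or (value of joint tally between 1.35 and 1.65 rad and contact force between each of carton_1, carton_2 and anything else below 3 N and (contact force between carton_3 and anything else above 3 N or value of joint tally above 50 rad) and (contact force between carton_4 and anything else above 3 N or value of joint tally above 50 rad) and (contact force between carton_5 and anything else above 3 N or value of joint tally above 50 rad)) or (value of joint tally between 1.85 and 2.15 rad and (contact force between carton_1 and anything else above 3 N or value of joint tally above 50 rad) and (contact force between carton_2 and anything else above 3 N or value of joint tally above 50 rad) and (contact force between carton_3 and anything else above 3 N or value of joint tally above 50 rad) and (contact force between carton_4 and anything else above 3 N or value of joint tally above 50 rad) and contact force between carton_5 and anything else below 3 N) or (value of joint tally between 1.85 and 2.15 rad and (contact force between carton_1 and anything else above 3 N or value of joint tally above 50 rad) and (contact force between carton_2 and anything else above 3 N or value of joint tally above 50 rad) and (contact force between carton_3 and anything else above 3 N or value of joint tally above 50 rad) and contact force between carton_4 and anything else below 3 N and (contact force between carton_5 and anything else above 3 N or value of joint tally above 50 rad)) or (value of joint tally between 1.85 and 2.15 rad and (contact force between carton_1 and anything else above 3 N or value of joint tally above 50 rad) and (contact force between carton_2 and anything else above 3 N or value of joint tally above 50 rad) and contact force between carton_3 and anything else below 3 N and (contact force between carton_4 and anything else above 3 N or value of joint tally above 50 rad) and (contact force between carton_5 and anything else above 3 N or value of joint tally above 50 rad)) or (value of joint tally between 1.85 and 2.15 rad and (contact force between carton_1 and anything else above 3 N or value of joint tally above 50 rad) and contact force between carton_2 and anything else below 3 N and (contact force between carton_3 and anything else above 3 N or value of joint tally above 50 rad) and (contact force between carton_4 and anything else above 3 N or value of joint tally above 50 rad) and (contact force between carton_5 and anything else above 3 N or value of joint tally above 50 rad)) or (value of joint tally between 1.85 and 2.15 rad and contact force between carton_1 and anything else below 3 N and (contact force between carton_2 and anything else above 3 N or value of joint tally above 50 rad) and (contact force between carton_3 and anything else above 3 N or value of joint tally above 50 rad) and (contact force between carton_4 and anything else above 3 N or value of joint tally above 50 rad) and (contact force between carton_5 and anything else above 3 N or value of joint tally above 50 rad))))); the robot touches nothing.
It fails at once if a carton is lifted clear of the bench: its far lower edge is more than 15 mm up while its pull block is raised too ((height (world z) of carton_1_handle above 0.076 m and height (world z) of carton_1_far_foot above 0.015 m) or (height (world z) of carton_2_handle above 0.076 m and height (world z) of carton_2_far_foot above 0.015 m) or (height (world z) of carton_3_handle above 0.076 m and height (world z) of carton_3_far_foot above 0.015 m) or (height (world z) of carton_4_handle above 0.076 m and height (world z) of carton_4_far_foot above 0.015 m) or (height (world z) of carton_5_handle above 0.076 m and height (world z) of carton_5_far_foot above 0.015 m)).
It fails at once if a carton is tipped by more than 0.45 rad (angle between any of carton_1, carton_2, carton_3, carton_4, carton_5's own z axis and vertical above 0.45 rad).
It fails at once if the stopper or the green cap is shifted more than 40 mm or tipped over (distance of any of stopper, spare_cap from where it was at the start of the episode above 0.04 m or angle between any of stopper, spare_cap's own z axis and vertical above 0.4 rad).
Of carton_4, carton_5, spare_cap only 1 to 3 are there at a start; the rules pass over those that are not, and their reading is None.
Of part_a, part_b, part_c, stopper only 1 to 3 are there at a start; the rules pass over those that are not, and their reading is None.
At some moment in a run one of carton_1, carton_2, carton_3, carton_4, carton_5 may be knocked a few centimetres aside while the robot is not near it.
Once in a run the grip may slacken for a moment while it holds something.
It also fails if it takes over 210 s, if anything falls off the work surface, if the arm or the gripper's body presses on something with over 40 N, if the wrist force passes 120 N, or if a joint passes its speed limit or range.

## Working session

There is one attempt and no reset: what is moved stays moved. The work goes in short steps, Python scripts to look and compute and a tool call to move; the robot and the scene stay as the last step left them, time stands still between calls to the robot, and variables do not carry over. Pictures are saved under pics/ and viewed, at most 14 in all, crops included, and the job is handed in when it is done.

Besides the shell and the picture viewer there is one more tool, called as name(argument=value, ...) on one line, values as JSON. jog_arm: Moves the arm, as the interface text tells. Its arguments: {"type":"object","properties":{"hand":{"type":"array","items":{"type":"number"}},"delta_pos":{"type":"array","items":{"type":"array","items":{"type":"number"}}},"twist":{"type":"array","items":{"type":"array","items":{"type":"number"}}},"grip_force":{"type":"number"}},"required":["hand","delta_pos","twist"]}

```bash
mkdir -p pics; cat > h.py <<'E'
import numpy as np, cv2
from rig import robot
def K(c):
    k=robot.get_calibration(c); f=200/np.tan(np.radians(k["fov_y"])/2); return f,k["cx"],k["cy"],np.array(k["R"]),np.array(k["t"])
def toW(c,p,k=None):
    f,cx,cy,R,t=k or K(c); return R.T@(np.array(p)-t)
def pix(c,u,v,z=0,k=None):
    f,cx,cy,R,t=k or K(c); d=R.T@np.array([(u-cx)/f,(v-cy)/f,1]); o=-R.T@t; return o+d*(z-o[2])/d[2]
def save(c,name):
    k=K(c); im,d=robot.capture(c); cv2.imwrite(f"pics/{name}.png",im[:,:,::-1]); return im,d,k
E
python3 - <<'E'
from h import *
o=robot.get_obs(); print({k:np.round(v,3) for k,v in o.items()}, robot.tip_extent)
for c in("top","side"):
    im,d,k=save(c,c+"0"); print(c,np.round(-k[3].T@k[4]),k[0])
    for n in("carton_1","carton_1_handle","full_bay","empty_bay","lane","dial_base","tally_grip","tally_pointer","stopper","spare_cap"):
        print(n,[(np.round(toW(c,r["point"],k)).tolist(),round(r["p"],2)) for r in robot.find_in(c,n)])
E
```

```text
{'clock': np.float64(0.0), 'qpos': array([ 5.9065e+01,  1.4085e+01,  8.9322e+01, -1.0000e-03,  7.6700e+01,
       -9.9740e+00]), 'joint_vel': array([ 0.038, -0.058,  0.03 , -0.058,  0.183, -0.109]), 'joint_torque': array([-1.0000e-03, -4.1582e+01, -3.1461e+01,  6.8000e-02,  3.3000e-02,
       -0.0000e+00]), 'position': array([232.301, 606.643, 301.557]), 'orientation': array([-1.79893e+02, -1.80000e-02,  1.59040e+02]), 'contact_force': array([-0.377,  0.205,  0.562]), 'torque': array([-0.003,  0.021,  0.001]), 'finger_force': np.float64(0.0), 'width': np.float64(0.999)} 97.19999999999999
top [ 330.  275. 1167.] 495.7312970078785
carton_1 [([454.0, 263.0, 44.0], 0.87), ([551.0, 313.0, 49.0], 0.83), ([598.0, 359.0, 40.0], 0.82), ([493.0, 303.0, 46.0], 0.72), ([397.0, 229.0, 43.0], 0.59)]
carton_1_handle [([488.0, 301.0, 41.0], 0.78)]
full_bay [([428.0, 372.0, -1.0], 0.89)]
empty_bay [([555.0, 210.0, 1.0], 0.97)]
lane [([696.0, 118.0, 43.0], 0.41)]
dial_base [([693.0, 123.0, 15.0], 0.75), ([495.0, 302.0, 44.0], 0.6), ([553.0, 319.0, 43.0], 0.46)]
tally_grip [([692.0, 121.0, 41.0], 0.81)
[... 182 characters left out ...]
0, 127.0, 28.0], 0.49)]
spare_cap []
side [ 324. -489.  626.] 461.798220081861
carton_1 [([601.0, 354.0, 43.0], 0.8), ([561.0, 295.0, 44.0], 0.77), ([390.0, 228.0, 46.0], 0.76), ([440.0, 270.0, 42.0], 0.69), ([487.0, 313.0, 49.0], 0.68), ([699.0, 109.0, 31.0], 0.55)]
carton_1_handle [([490.0, 314.0, 42.0], 0.82)]
full_bay [([368.0, 378.0, 1.0], 0.7)]
empty_bay [([617.0, 226.0, -1.0], 0.79), ([487.0, 316.0, 43.0], 0.38)]
lane []
dial_base [([689.0, 107.0, 13.0], 0.82), ([391.0, 228.0, 44.0], 0.59), ([436.0, 271.0, 47.0], 0.42)]
tally_grip [([696.0, 114.0, 31.0], 0.62)]
tally_pointer [([695.0, 109.0, 31.0], 0.65)]
stopper [([586.0, 122.0, 29.0], 0.86), ([439.0, 268.0, 45.0], 0.2)]
spare_cap []
```

View pics/top0.png

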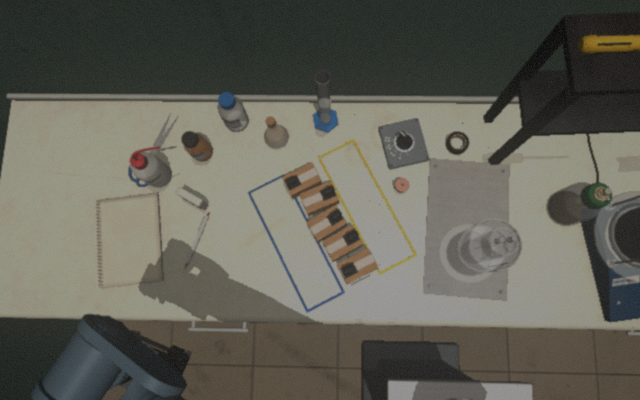

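View pics/side0.png

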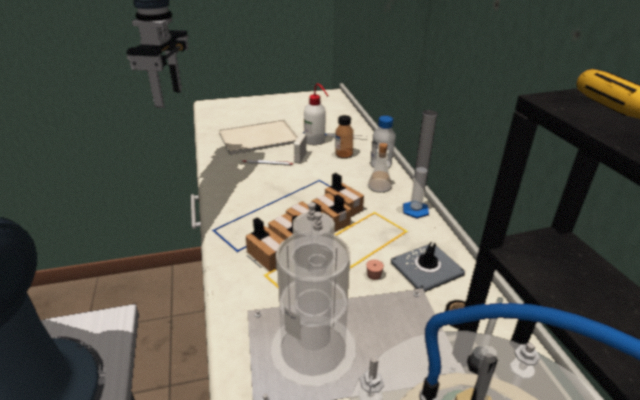

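Five cartons in a row (top picture, about (300,180) to (355,265)), blue outline on the left, yellow on the right, with the knob at (403,141) and the stopper at (400,185). There's no green cap. Next I'll measure the blocks from depth.

```bash
cat >> h.py <<'E'
def cloud(d,k):
    f,cx,cy,R,t=k; v,u=np.mgrid[:400,:640]; P=np.stack([(u-cx)/f*d,(v-cy)/f*d,d],-1).reshape(-1,3)
    return ((P-t)@R).reshape(400,640,3)
def clusters(m,W,mn=8):
    n,l=cv2.connectedComponents(m.astype(np.uint8)); out=[]
    for i in range(1,n):
        q=W[l==i]
        if len(q)>=mn:
            (c,s,a)=cv2.minAreaRect(q[:,:2].astype(np.float32)); out.append((np.round(c),np.round(s),round(a),len(q),round(np.median(q[:,2]))))
    return out
E
python3 - <<'E'
from h import *
im,d=robot.capture("top"); k=K("top"); W=cloud(d,k)
roi=(W[...,0]>330)&(W[...,0]<780)&(W[...,1]>60)&(W[...,1]<450)&(d>0)
for r in clusters(roi&(W[...,2]>65)&(W[...,2]<90),W,4): print("blk",*r)
for r in clusters(roi&(W[...,2]>22),W): print("obj",*r)
hsv=cv2.cvtColor(im,cv2.COLOR_RGB2HSV)
for n,lo,hi in(("blue",(100,90,40),(130,255,255)),("yel",(20,110,80),(35,255,255))):
    m=(cv2.inRange(hsv,lo,hi)>0)&roi&(np.abs(W[...,2])<12)
    q=W[m][:,:2].astype(np.float32); r=cv2.minAreaRect(q); print(n,len(q),np.round(r[0]),np.round(r[1]),round(r[2],1),np.round(cv2.boxPoints(r)).tolist())
cv2.imwrite("pics/t1.png",cv2.resize(im[110:320,230:450,::-1],None,fx=3,fy=2.8,interpolation=cv2.INTER_CUBIC)[:600])
E
```

```text
blk [750. 308.] [12. 28.] 0 48 79
blk [709. 425.] [13. 24.] 33 45 75
blk [587. 383.] [14. 24.] 31 71 77
blk [567. 294.] [14. 24.] 23 72 76
blk [510. 278.] [14. 24.] 32 70 76
blk [465. 240.] [14. 24.] 29 71 77
blk [388. 251.] [13. 24.] 28 69 77
obj [758. 308.] [31. 30.] 1 673 184
obj [708. 424.] [38. 51.] 31 424 57
obj [696. 118.] [35. 37.] 12 214 43
obj [578. 339.] [111.  99.] 27 1569 44
obj [591. 125.] [33. 31.] 0 157 27
obj [497. 300.] [50. 81.] 32 791 44
obj [452. 263.] [51. 81.] 30 799 44
obj [400. 228.] [50. 81.] 28 808 44
obj [357.  63.] [4. 5.] 3 8 25
blue 341 [551. 361.] [449. 181.] 2.9 [[323.0, 440.0], [332.0, 259.0], [780.0, 282.0], [771.0, 463.0]]
yel 537 [547. 207.] [318. 100.] 27.9 [[382.0, 177.0], [429.0, 88.0], [711.0, 238.0], [664.0, 326.0]]
```

View pics/t1.png

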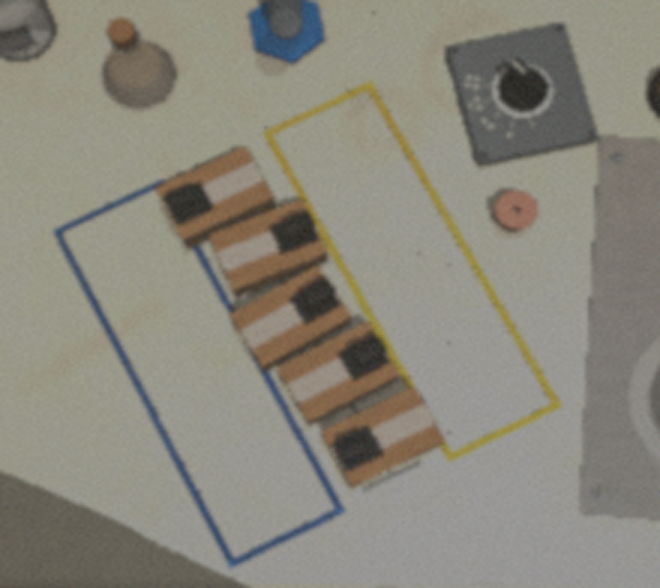

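jog_arm(hand=[40, 40, 40, 40, 40], delta_pos=[[-0.0273, -0.0276, 0.008], [-0.0273, -0.0276, 0.008], [-0.0273, -0.0276, 0.008], [-0.0273, -0.0276, 0.008], [-0.0273, -0.0276, 0.008]], twist=[[0, 0, 0], [0, 0, 0], [0, 0, 0], [0, 0, 0], [0, 0, 0]], grip_force=10)

```text
clock: 1.65
position: [311.0, 427.9, 262.5]
orientation: [180.0, 0.0, 159.1]
contact_force: [-0.0, -0.7, -0.2]
width: 0.606
finger_force: 0.0
```

jog_arm(hand=[40, 40, 40, 40, 40], delta_pos=[[-0.0273, -0.0276, 0.008], [-0.0273, -0.0276, 0.008], [-0.0273, -0.0276, 0.008], [-0.0273, -0.0276, 0.008], [-0.0273, -0.0276, 0.008]], twist=[[0, 0, 0], [0, 0, 0], [0, 0, 0], [0, 0, 0], [0, 0, 0]])

```text
clock: 2.15
position: [389.2, 250.2, 222.7]
orientation: [180.0, 0.0, 159.1]
contact_force: [1.2, -0.1, -0.4]
width: 0.401
finger_force: 0.0
```

jog_arm(hand=[40, 40, 40, 40, 40, 40], delta_pos=[[0, 0, 0], [0, 0, 0], [0, 0, 0], [0, 0, 0], [0, 0, 0]], twist=[[0, 0, 0.143], [0, 0, 0.143], [0, 0, 0.143], [0, 0, 0.143], [0, 0, 0.143]])

```text
schema error: expected 6 entries
```

jog_arm(hand=[40, 40, 40, 40, 40], delta_pos=[[0, 0, 0], [0, 0, 0], [0, 0, 0], [0, 0, 0], [0, 0, 0]], twist=[[0, 0, 0.143], [0, 0, 0.143], [0, 0, 0.143], [0, 0, 0.143], [0, 0, 0.143]])

```text
clock: 2.65
position: [388.8, 251.6, 222.8]
orientation: [180.0, 0.0, 117.7]
contact_force: [0.2, -0.5, 0.4]
width: 0.401
finger_force: 0.0
```

jog_arm(hand=[40, 40, 40, 40, 40], delta_pos=[[0, 0, 0.015], [0, 0, 0.015], [0, 0, 0.015], [0, 0, 0.015], [0, 0, 0.014]], twist=[[0, 0, 0], [0, 0, 0], [0, 0, 0], [0, 0, 0], [0, 0, 0]])

```text
clock: 3.15
position: [388.7, 251.6, 148.2]
orientation: [180.0, 0.0, 118.1]
contact_force: [-0.4, 0.1, -0.7]
width: 0.397
finger_force: 0.0
```

jog_arm(hand=[0, 0, 0, 0, 0], delta_pos=[[0, 0, 0], [0, 0, 0], [0, 0, 0], [0, 0, 0], [0, 0, 0]], twist=[[0, 0, 0], [0, 0, 0], [0, 0, 0], [0, 0, 0], [0, 0, 0]], grip_force=15)

```text
clock: 3.65
position: [389.3, 251.8, 149.5]
orientation: [179.9, 0.0, 118.1]
contact_force: [-0.3, 0.6, 3.1]
width: 0.147
finger_force: 15.0
```

jog_arm(hand=[0, 0, 0, 0, 0], delta_pos=[[0, 0, -0.004], [0, 0, -0.004], [0, 0, 0], [0, 0, 0], [0, 0, 0]], twist=[[0, 0, 0], [0, 0, 0], [0, 0, 0], [0, 0, 0], [0, 0, 0]])

```text
clock: 4.15
position: [388.5, 251.6, 156.5]
orientation: [-180.0, -0.0, 118.1]
contact_force: [1.0, -0.1, -1.7]
width: 0.148
finger_force: 15.0
```

jog_arm(hand=[0, 0], delta_pos=[[0, 0, 0], [0, 0, 0]], twist=[[0, 0, 0], [0, 0, 0]])

```text
clock: 4.35
position: [388.6, 251.6, 156.5]
orientation: [-180.0, -0.0, 118.1]
contact_force: [-0.8, 0.4, -1.7]
width: 0.148
finger_force: 15.0
```

```bash
python3 - <<'E'
from h import *
z=[]
for i in range(6):
    robot.capture("wrist"); o=robot.get_obs(); z.append(o["contact_force"])
z=np.array(z); print(z.round(1).tolist(), z.mean(0), o["torque"],o["position"])
E
```

```text
[[-0.2, 0.8, -1.4], [-0.3, -1.2, -1.6], [0.6, 0.2, -1.3], [0.5, -0.2, -1.4], [0.4, 0.7, -1.2], [-0.3, 0.1, -2.0]] [ 0.10446126  0.07065289 -1.50112094] [0.02893718 0.04559717 0.02268087] [388.72079363 251.62253685 156.63719906]
```

jog_arm(hand=[0, 0, 0, 0, 0], delta_pos=[[0, 0, 0.004], [0, 0, 0.003], [0, 0, 0], [-0.01, 0, 0], [-0.015, 0, 0]], twist=[[0, 0, 0], [0, 0, 0], [0, 0, 0], [0, 0, 0], [0, 0, 0]])

```text
clock: 5.15
position: [400.5, 229.2, 149.5]
orientation: [-180.0, 0.0, 118.2]
contact_force: [-0.4, -0.2, -1.4]
width: 0.151
finger_force: 15.0
```

jog_arm(hand=[0, 0, 0, 0, 0], delta_pos=[[-0.016, 0, 0], [-0.016, 0, 0], [-0.016, 0, 0], [-0.014, 0, 0], [0, 0, 0]], twist=[[0, 0, 0], [0, 0, 0], [0, 0, 0], [0, 0, 0], [0, 0, 0]])

```text
clock: 5.65
position: [430.6, 173.5, 149.8]
orientation: [180.0, 0.0, 117.9]
contact_force: [-0.5, 0.4, -1.4]
width: 0.152
finger_force: 15.0
```

jog_arm(hand=[40, 40, 40, 40, 40], delta_pos=[[0, 0, 0], [0, 0, 0], [0, 0, 0], [0, 0, 0], [0, 0, 0]], twist=[[0, 0, 0], [0, 0, 0], [0, 0, 0], [0, 0, 0], [0, 0, 0]])

```text
clock: 6.15
position: [429.6, 175.1, 149.7]
orientation: [180.0, 0.0, 118.1]
contact_force: [-0.7, 0.1, -0.5]
width: 0.402
finger_force: 0.0
```

jog_arm(hand=[40, 40, 40, 40, 40], delta_pos=[[0, 0, -0.015], [0, 0, -0.015], [0, 0, -0.015], [0, 0, -0.015], [0, 0, -0.01]], twist=[[0, 0, 0], [0, 0, 0], [0, 0, 0], [0, 0, 0], [0, 0, 0]])

```text
clock: 6.65
position: [429.9, 175.0, 220.8]
orientation: [179.9, 0.0, 118.1]
contact_force: [-0.3, 0.3, 0.1]
width: 0.4
finger_force: 0.0
```

```bash
cat >> h.py <<'E'
ce=np.array([547,207.]); lx=np.array([.883,.469]); ly=np.array([-.469,.883]); lane=ce+95*ly
def scan():
    o=robot.get_obs(); print("tcp",np.round(o["position"],1),np.round(o["orientation"][2],1),"clock",round(float(o["clock"]),1))
    im,d=robot.capture("top"); k=K("top"); W=cloud(d,k)
    roi=(W[...,0]>300)&(W[...,0]<690)&(W[...,1]>60)&(W[...,1]<470)&(d>0)
    y=np.radians(o["orientation"][2]); X=np.array([np.cos(y),np.sin(y)]); Y=np.array([X[1],-X[0]])
    for c,s,a,n,z in clusters(roi&(W[...,2]>65)&(W[...,2]<90),W,8):
        e=c-o["position"][:2]
        print("blk",c,s,a,n,z,"lane",np.round([(c-lane)@lx,(c-lane)@ly]),"tool d",np.round([e@X,e@Y]))
    for c,s,a,n,z in clusters(roi&(W[...,2]>22)&(W[...,2]<60),W,60): print("obj",c,s,a,n,z,"lane",np.round([(c-lane)@lx,(c-lane)@ly]))
    return im
E
python3 -c "
from h import *
scan()"
```

```text
tcp [429.9 175.  220.8] 118.1 clock 6.7
blk [587. 383.] [14. 24.] 30 73 76 lane [118.  42.] tool d [109. 237.]
blk [566. 294.] [14. 24.] 26 73 77 lane [ 58. -27.] tool d [ 41. 176.]
blk [511. 278.] [14. 23.] 34 71 77 lane [  2. -15.] tool d [ 53. 120.]
blk [465. 241.] [14. 23.] 27 72 77 lane [-56. -26.] tool d [42. 62.]
obj [684. 118.] [11. 32.] 0 77 28 lane [  79. -238.]
obj [577. 339.] [112.  99.] 28 1416 43 lane [88.  8.]
obj [591. 125.] [33. 31.] 0 158 27 lane [   0. -188.]
obj [497. 300.] [51. 81.] 32 716 43 lane [-1. 11.]
obj [452. 263.] [50. 80.] 30 715 44 lane [-58.  -1.]
```

jog_arm(hand=[40, 40, 40, 40, 40], delta_pos=[[0.014, 0.0207, 0], [0.014, 0.0207, 0], [0.014, 0.0206, 0], [0, 0, 0.015], [0, 0, 0.015]], twist=[[0, 0, 0], [0, 0, 0], [0, 0, 0], [0, 0, 0], [0, 0, 0]])

```text
clock: 7.2
position: [464.1, 241.0, 188.1]
orientation: [-179.9, 0.0, 118.1]
contact_force: [-0.7, -0.5, -0.9]
width: 0.4
finger_force: 0.0
```

jog_arm(hand=[40, 40, 40, 40, 40], delta_pos=[[0, 0, 0.015], [0, 0, 0.015], [0, 0, 0.01], [0, 0, 0], [0, 0, 0]], twist=[[0, 0, 0], [0, 0, 0], [0, 0, 0], [0, 0, 0], [0, 0, 0]])

```text
clock: 7.7
position: [464.7, 240.9, 149.6]
orientation: [-180.0, -0.0, 118.1]
contact_force: [0.3, -0.0, -0.0]
width: 0.397
finger_force: 0.0
```

jog_arm(hand=[0, 0, 0, 0, 0], delta_pos=[[0, 0, 0], [0, 0, 0], [0, 0, 0], [0, 0, 0], [0, 0, 0]], twist=[[0, 0, 0], [0, 0, 0], [0, 0, 0], [0, 0, 0], [0, 0, 0]], grip_force=15)

```text
clock: 8.2
position: [464.9, 241.2, 150.2]
orientation: [180.0, 0.0, 118.1]
contact_force: [-1.1, -0.9, 3.2]
width: 0.149
finger_force: 14.9
```

jog_arm(hand=[0, 0, 0, 0, 0], delta_pos=[[0, 0, -0.004], [0, 0, -0.004], [0, 0, 0], [0, 0, 0], [0, 0, 0]], twist=[[0, 0, 0], [0, 0, 0], [0, 0, 0], [0, 0, 0], [0, 0, 0]])

```text
clock: 8.7
position: [464.2, 241.0, 157.2]
orientation: [-180.0, -0.0, 118.1]
contact_force: [-0.3, 0.2, -5.7]
width: 0.146
finger_force: 15.0
```

jog_arm(hand=[0, 0], delta_pos=[[0, 0, 0], [0, 0, 0]], twist=[[0, 0, 0], [0, 0, 0]])

```text
clock: 8.9
position: [464.5, 241.1, 157.5]
orientation: [-180.0, -0.0, 118.1]
contact_force: [0.9, 0.2, -6.1]
width: 0.147
finger_force: 15.0
```

jog_arm(hand=[0], delta_pos=[[0, 0, 0]], twist=[[0, 0, 0]])

```text
clock: 9.0
position: [464.5, 241.1, 157.5]
orientation: [-180.0, -0.0, 118.1]
contact_force: [0.1, 0.7, -5.6]
width: 0.147
finger_force: 15.0
```

jog_arm(hand=[0, 0, 0, 0, 0], delta_pos=[[0, 0, 0.004], [0, 0, 0.004], [0, 0, 0], [0.012, 0, 0], [0.015, 0, 0]], twist=[[0, 0, 0], [0, 0, 0], [0, 0, 0], [0, 0, 0], [0, 0, 0]], grip_force=20)

```text
clock: 9.5
position: [452.4, 265.3, 150.3]
orientation: [179.9, 0.0, 118.0]
contact_force: [2.5, -2.9, -0.0]
width: 0.15
finger_force: 20.0
```

jog_arm(hand=[0, 0, 0, 0, 0], delta_pos=[[0.018, 0, 0], [0.018, 0, 0], [0.018, 0, 0], [0.015, 0, 0], [0, 0, 0]], twist=[[0, 0, 0], [0, 0, 0], [0, 0, 0], [0, 0, 0], [0, 0, 0]])

```text
clock: 10.0
position: [418.4, 328.2, 150.3]
orientation: [179.9, -0.2, 118.2]
contact_force: [-1.8, 3.3, 2.3]
width: 0.146
finger_force: 20.0
```

jog_arm(hand=[40, 40, 40, 40, 40], delta_pos=[[0, 0, 0], [0, 0, 0], [0, 0, 0], [0, 0, 0], [0, 0, 0]], twist=[[0, 0, 0], [0, 0, 0], [0, 0, 0], [0, 0, 0], [0, 0, 0]])

```text
clock: 10.5
position: [419.6, 325.4, 149.5]
orientation: [-180.0, -0.0, 118.0]
contact_force: [-0.1, -0.4, 0.1]
width: 0.405
finger_force: 0.0
```

jog_arm(hand=[40, 40, 40, 40, 40], delta_pos=[[0, 0, -0.015], [0, 0, -0.015], [0, 0, -0.015], [0, 0, -0.015], [0, 0, -0.01]], twist=[[0, 0, 0], [0, 0, 0], [0, 0, 0], [0, 0, 0], [0, 0, 0]])

```text
clock: 11.0
position: [420.0, 326.1, 222.1]
orientation: [179.8, 0.0, 118.1]
contact_force: [0.3, -0.2, -0.3]
width: 0.398
finger_force: 0.0
```

```bash
python3 -c "
from h import *
scan()"
```

```text
tcp [420.  326.1 222.1] 118.1 clock 11.0
blk [587. 383.] [14. 24.] 29 72 76 lane [118.  42.] tool d [-28. 174.]
blk [567. 294.] [14. 24.] 24 75 76 lane [ 58. -28.] tool d [-98. 115.]
blk [429. 174.] [13. 24.] 30 71 77 lane [-120.  -69.] tool d [-138.  -64.]
obj [685. 115.] [29.  9.] 87 69 29 lane [  79. -241.]
obj [578. 339.] [111. 100.] 27 1177 43 lane [89.  7.]
obj [591. 125.] [30. 33.] 87 157 27 lane [   0. -188.]
obj [441. 151.] [50. 81.] 27 739 44 lane [-120.  -95.]
obj [381. 362.] [18. 20.] 25 69 44 lane [-74. 120.]
```

jog_arm(hand=[40, 40, 40, 40, 40], delta_pos=[[-0.0285, 0.0192, 0], [-0.0285, 0.0192, 0], [-0.0285, 0.0192, 0], [0, 0, 0.015], [0, 0, 0.015]], twist=[[0, 0, 0], [0, 0, 0], [0, 0, 0], [0, 0, -0.07], [0, 0, 0]])

```text
clock: 11.55
position: [511.3, 277.0, 189.4]
orientation: [180.0, 0.0, 122.0]
contact_force: [0.2, 0.4, -0.0]
width: 0.403
finger_force: 0.0
```

jog_arm(hand=[40, 40, 40, 40, 40], delta_pos=[[0, 0, 0.015], [0, 0, 0.015], [0, 0, 0.012], [0, 0, 0], [0, 0, 0]], twist=[[0, 0, 0], [0, 0, 0], [0, 0, 0], [0, 0, 0], [0, 0, 0]])

```text
clock: 12.05
position: [510.3, 277.7, 147.5]
orientation: [-180.0, -0.0, 122.1]
contact_force: [0.7, -0.2, 0.2]
width: 0.395
finger_force: 0.0
```

jog_arm(hand=[0, 0, 0, 0, 0], delta_pos=[[0, 0, 0], [0, 0, 0], [0, 0, 0], [0, 0, 0], [0, 0, 0]], twist=[[0, 0, 0], [0, 0, 0], [0, 0, 0], [0, 0, 0], [0, 0, 0]], grip_force=15)

```text
clock: 12.55
position: [510.8, 277.6, 148.3]
orientation: [179.9, 0.0, 122.1]
contact_force: [0.3, -0.6, 2.3]
width: 0.147
finger_force: 15.0
```

jog_arm(hand=[0, 0, 0, 0, 0], delta_pos=[[0, 0, -0.004], [0, 0, -0.004], [0, 0, 0], [0, 0, 0], [0, 0, 0]], twist=[[0, 0, 0], [0, 0, 0], [0, 0, 0], [0, 0, 0], [0, 0, 0]])

```text
clock: 13.05
position: [510.3, 277.4, 155.5]
orientation: [-180.0, -0.0, 122.1]
contact_force: [-0.7, 0.6, -1.6]
width: 0.147
finger_force: 15.0
```

jog_arm(hand=[0, 0], delta_pos=[[0, 0, 0], [0, 0, 0]], twist=[[0, 0, 0], [0, 0, 0]])

```text
clock: 13.25
position: [510.4, 277.4, 155.5]
orientation: [-180.0, -0.0, 122.1]
contact_force: [0.1, -0.4, -1.8]
width: 0.145
finger_force: 15.0
```

jog_arm(hand=[0], delta_pos=[[0, 0, 0]], twist=[[0, 0, 0]])

```text
clock: 13.35
position: [510.4, 277.4, 155.5]
orientation: [-180.0, -0.0, 122.1]
contact_force: [-0.6, -0.3, -0.5]
width: 0.148
finger_force: 15.0
```

jog_arm(hand=[0, 0, 0, 0, 0], delta_pos=[[0, 0, 0.004], [0, 0, 0.003], [0, 0, 0], [-0.012, -0.001, 0], [-0.018, -0.001, 0]], twist=[[0, 0, 0], [0, 0, 0], [0, 0, 0], [0, 0, 0], [0, 0, 0]])

```text
clock: 13.85
position: [524.7, 250.7, 148.4]
orientation: [-180.0, -0.0, 122.2]
contact_force: [1.2, -0.5, -2.1]
width: 0.15
finger_force: 15.0
```

jog_arm(hand=[0, 0, 0, 0, 0], delta_pos=[[-0.02, -0.002, 0], [-0.02, -0.001, 0], [-0.02, -0.001, 0], [-0.015, -0.001, 0], [0, 0, 0]], twist=[[0, 0, 0], [0, 0, 0], [0, 0, 0], [0, 0, 0], [0, 0, 0]])

```text
clock: 14.35
position: [561.3, 183.0, 148.8]
orientation: [180.0, 0.0, 121.9]
contact_force: [0.3, 0.6, -0.6]
width: 0.146
finger_force: 15.0
```

jog_arm(hand=[40, 40, 40, 40, 40], delta_pos=[[0, 0, 0], [0, 0, 0], [0, 0, 0], [0, 0, 0], [0, 0, 0]], twist=[[0, 0, 0], [0, 0, 0], [0, 0, 0], [0, 0, 0], [0, 0, 0]])

```text
clock: 14.85
position: [560.2, 185.2, 148.7]
orientation: [180.0, -0.0, 122.1]
contact_force: [1.4, 0.4, -0.4]
width: 0.406
finger_force: 0.0
```

jog_arm(hand=[40, 40, 40, 40, 40], delta_pos=[[0, 0, -0.015], [0, 0, -0.015], [0, 0, -0.015], [0, 0, -0.015], [0, 0, -0.01]], twist=[[0, 0, 0], [0, 0, 0], [0, 0, 0], [0, 0, 0], [0, 0, 0]])

```text
clock: 15.35
position: [561.0, 184.9, 221.2]
orientation: [179.8, 0.1, 122.1]
contact_force: [-0.9, -0.2, -0.9]
width: 0.399
finger_force: 0.0
```

```bash
python3 -c "
from h import *
scan()"
```

```text
tcp [561.  184.9 221.2] 122.1 clock 15.3
blk [587. 383.] [14. 23.] 27 73 77 lane [118.  42.] tool d [154. 127.]
blk [567. 294.] [14. 23.] 22 73 77 lane [ 58. -28.] tool d [89. 63.]
blk [426. 179.] [13. 13.] 26 37 77 lane [-120.  -63.] tool d [  67. -117.]
blk [418. 327.] [14. 23.] 28 70 77 lane [-58.  71.] tool d [196. -46.]
obj [578. 339.] [111.  99.] 27 1422 43 lane [89.  7.]
obj [537. 220.] [51. 45.] 32 354 43 lane [ -3. -79.]
obj [427. 182.] [54. 24.] 10 163 44 lane [-118.  -61.]
obj [406. 350.] [50. 81.] 28 734 43 lane [-57.  97.]
```

jog_arm(hand=[40, 40, 40, 40, 40], delta_pos=[[0.0297, 0.021, 0], [0.0297, 0.021, 0], [0.0297, 0.021, 0], [0, 0, 0.015], [0, 0, 0.015]], twist=[[0, 0, 0], [0, 0, 0], [0, 0, 0], [0, 0, 0.07], [0, 0, 0.07]])

```text
clock: 15.9
position: [566.4, 295.0, 188.7]
orientation: [179.9, 0.0, 114.0]
contact_force: [-0.2, -0.6, -0.3]
width: 0.399
finger_force: 0.0
```

jog_arm(hand=[40, 40, 40, 40, 40], delta_pos=[[0, 0, 0.015], [0, 0, 0.015], [0, 0, 0.012], [0, 0, 0], [0, 0, 0]], twist=[[0, 0, 0], [0, 0, 0], [0, 0, 0], [0, 0, 0], [0, 0, 0]])

```text
clock: 16.4
position: [566.5, 293.5, 146.6]
orientation: [-180.0, -0.0, 114.1]
contact_force: [-0.1, 0.2, 0.9]
width: 0.402
finger_force: 0.0
```

jog_arm(hand=[0, 0, 0, 0, 0], delta_pos=[[0, 0, 0], [0, 0, 0], [0, 0, 0], [0, 0, 0], [0, 0, 0]], twist=[[0, 0, 0], [0, 0, 0], [0, 0, 0], [0, 0, 0], [0, 0, 0]], grip_force=15)

```text
clock: 16.9
position: [567.0, 294.0, 147.4]
orientation: [179.9, 0.0, 114.1]
contact_force: [2.2, 1.3, 1.8]
width: 0.147
finger_force: 15.0
```

jog_arm(hand=[0, 0, 0, 0, 0], delta_pos=[[0, 0, -0.004], [0, 0, -0.004], [0, 0, 0], [0, 0, 0], [0, 0, 0]], twist=[[0, 0, 0], [0, 0, 0], [0, 0, 0], [0, 0, 0], [0, 0, 0]])

```text
clock: 17.4
position: [566.0, 293.6, 154.1]
orientation: [-179.9, -0.0, 114.1]
contact_force: [0.5, -0.4, -5.1]
width: 0.148
finger_force: 15.0
```

jog_arm(hand=[0, 0], delta_pos=[[0, 0, 0], [0, 0, 0]], twist=[[0, 0, 0], [0, 0, 0]])

```text
clock: 17.6
position: [566.2, 293.7, 154.4]
orientation: [-180.0, -0.0, 114.1]
contact_force: [1.0, 0.6, -5.0]
width: 0.149
finger_force: 15.0
```

jog_arm(hand=[0], delta_pos=[[0, 0, 0]], twist=[[0, 0, 0]])

```text
clock: 17.7
position: [566.3, 293.7, 154.6]
orientation: [-180.0, -0.0, 114.1]
contact_force: [0.0, -0.7, -5.5]
width: 0.149
finger_force: 15.0
```

jog_arm(hand=[0, 0, 0, 0, 0], delta_pos=[[0, 0, 0.004], [0, 0, 0.004], [0, 0, 0], [0.012, -0.001, 0], [0.015, -0.001, 0]], twist=[[0, 0, 0], [0, 0, 0], [0, 0, 0], [0, 0, 0], [0, 0, 0]], grip_force=20)

```text
clock: 18.2
position: [554.1, 317.8, 147.3]
orientation: [179.9, 0.0, 114.0]
contact_force: [1.6, -1.7, -0.4]
width: 0.148
finger_force: 20.0
```

jog_arm(hand=[0, 0, 0, 0, 0], delta_pos=[[0.018, -0.001, 0], [0.018, -0.001, 0], [0.018, -0.001, 0], [0.016, -0.001, 0], [0, 0, 0]], twist=[[0, 0, 0], [0, 0, 0], [0, 0, 0], [0, 0, 0], [0, 0, 0]])

```text
clock: 18.7
position: [519.9, 382.9, 147.3]
orientation: [179.9, -0.2, 114.2]
contact_force: [-2.3, 3.3, 6.1]
width: 0.145
finger_force: 20.0
```

jog_arm(hand=[40, 40, 40, 40, 40], delta_pos=[[0, 0, 0], [0, 0, 0], [0, 0, 0], [0, 0, 0], [0, 0, 0]], twist=[[0, 0, 0], [0, 0, 0], [0, 0, 0], [0, 0, 0], [0, 0, 0]])

```text
clock: 19.2
position: [521.5, 379.4, 146.4]
orientation: [-180.0, -0.0, 114.0]
contact_force: [0.9, -0.9, -0.3]
width: 0.395
finger_force: 0.0
```

jog_arm(hand=[40, 40, 40, 40, 40], delta_pos=[[0, 0, -0.015], [0, 0, -0.015], [0, 0, -0.015], [0, 0, -0.015], [0, 0, -0.012]], twist=[[0, 0, 0], [0, 0, 0], [0, 0, 0], [0, 0, 0], [0, 0, 0]])

```text
clock: 19.7
position: [521.8, 380.1, 221.2]
orientation: [179.9, -0.0, 114.1]
contact_force: [0.3, 0.1, 0.3]
width: 0.4
finger_force: 0.0
```

```bash
python3 -c "
from h import *
scan()"
```

```text
tcp [521.8 380.1 221.2] 114.1 clock 19.7
blk [559. 183.] [14. 24.] 30 72 76 lane [  -1. -122.] tool d [-195.  -46.]
blk [429. 174.] [13. 24.] 29 72 76 lane [-120.  -69.] tool d [-150. -169.]
obj [684. 119.] [31. 12.] 89 71 29 lane [  80. -237.]
obj [590. 125.] [32. 31.] 0 157 28 lane [  -0. -188.]
obj [546. 205.] [50. 81.] 32 728 44 lane [ -2. -96.]
obj [441. 151.] [50. 82.] 28 740 44 lane [-120.  -95.]
```

jog_arm(hand=[40, 40, 40, 40, 40], delta_pos=[[-0.012, 0.03, 0], [-0.012, 0.0307, 0], [0, 0, 0], [0, 0, 0.015], [0, 0, 0.015]], twist=[[0, 0, 0], [0, 0, 0], [0, 0, -0.08], [0, 0, 0], [0, 0, 0]])

```text
clock: 20.25
position: [586.2, 382.7, 187.5]
orientation: [-180.0, -0.0, 118.6]
contact_force: [-1.4, -1.1, -0.4]
width: 0.402
finger_force: 0.0
```

jog_arm(hand=[40, 40, 40, 40, 40], delta_pos=[[0, 0, 0.015], [0, 0, 0.015], [0, 0, 0.012], [0, 0, 0], [0, 0, 0]], twist=[[0, 0, 0], [0, 0, 0], [0, 0, 0], [0, 0, 0], [0, 0, 0]])

```text
clock: 20.75
position: [586.5, 382.7, 146.4]
orientation: [-180.0, -0.0, 118.6]
contact_force: [-1.0, 0.3, 1.2]
width: 0.4
finger_force: 0.0
```

jog_arm(hand=[0, 0, 0, 0, 0], delta_pos=[[0, 0, 0], [0, 0, 0], [0, 0, 0], [0, 0, 0], [0, 0, 0]], twist=[[0, 0, 0], [0, 0, 0], [0, 0, 0], [0, 0, 0], [0, 0, 0]], grip_force=15)

```text
clock: 21.25
position: [586.9, 382.9, 147.4]
orientation: [179.9, 0.0, 118.6]
contact_force: [-0.3, 0.4, 2.5]
width: 0.149
finger_force: 15.0
```

jog_arm(hand=[0, 0, 0, 0, 0], delta_pos=[[0, 0, -0.004], [0, 0, -0.004], [0, 0, 0], [0, 0, 0], [0, 0, 0]], twist=[[0, 0, 0], [0, 0, 0], [0, 0, 0], [0, 0, 0], [0, 0, 0]])

```text
clock: 21.75
position: [586.4, 382.6, 154.4]
orientation: [-180.0, -0.0, 118.6]
contact_force: [-0.4, 0.8, -2.0]
width: 0.15
finger_force: 15.0
```

jog_arm(hand=[0, 0], delta_pos=[[0, 0, 0], [0, 0, 0]], twist=[[0, 0, 0], [0, 0, 0]])

```text
clock: 21.95
position: [586.5, 382.7, 154.5]
orientation: [-180.0, -0.0, 118.6]
contact_force: [-0.7, -0.1, -1.6]
width: 0.15
finger_force: 15.0
```

jog_arm(hand=[0], delta_pos=[[0, 0, 0]], twist=[[0, 0, 0]])

```text
clock: 22.05
position: [586.5, 382.7, 154.5]
orientation: [-180.0, -0.0, 118.6]
contact_force: [0.6, -0.8, -1.4]
width: 0.146
finger_force: 15.0
```

jog_arm(hand=[0, 0, 0, 0, 0], delta_pos=[[0, 0, 0.004], [0, 0, 0.003], [0, 0, 0], [-0.012, 0, 0], [-0.019, -0.002, 0]], twist=[[0, 0, 0], [0, 0, 0], [0, 0, 0], [0, 0, 0], [0, 0, 0]])

```text
clock: 22.55
position: [599.8, 354.1, 147.5]
orientation: [-180.0, 0.0, 118.7]
contact_force: [0.0, -1.2, -1.0]
width: 0.147
finger_force: 15.0
```

jog_arm(hand=[0, 0, 0, 0, 0], delta_pos=[[-0.02, -0.003, 0], [-0.02, -0.003, 0], [-0.02, -0.002, 0], [-0.02, 0, 0], [0, 0, 0]], twist=[[0, 0, 0], [0, 0, 0], [0, 0, 0], [0, 0, 0], [0, 0, 0]])

```text
clock: 23.05
position: [632.7, 277.5, 147.9]
orientation: [180.0, 0.0, 118.4]
contact_force: [-0.0, 0.5, -1.2]
width: 0.15
finger_force: 15.0
```

jog_arm(hand=[40, 40, 40, 40, 40], delta_pos=[[0, 0, 0], [0, 0, 0], [0, 0, 0], [0, 0, 0], [0, 0, 0]], twist=[[0, 0, 0], [0, 0, 0], [0, 0, 0], [0, 0, 0], [0, 0, 0]])

```text
clock: 23.55
position: [630.8, 281.1, 147.7]
orientation: [180.0, 0.0, 118.7]
contact_force: [0.9, 0.5, -0.5]
width: 0.4
finger_force: 0.0
```

jog_arm(hand=[60, 60, 60, 60, 60], delta_pos=[[0, 0, -0.015], [0, 0, -0.015], [0, 0, -0.015], [0, 0, -0.015], [0, 0, -0.012]], twist=[[0, 0, 0], [0, 0, 0], [0, 0, 0], [0, 0, 0], [0, 0, 0]])

```text
clock: 24.05
position: [631.5, 280.6, 222.2]
orientation: [179.9, 0.0, 118.6]
contact_force: [0.5, 0.3, 0.3]
width: 0.601
finger_force: 0.0
```

```bash
python3 - <<'E'
from h import *
im=scan(); cv2.imwrite("pics/d.png",cv2.resize(im[100:180,350:450,::-1],None,fx=6,fy=6,interpolation=cv2.INTER_CUBIC))
im,d=robot.capture("top"); k=K("top"); W=cloud(d,k)
roi=(W[...,0]>610)&(W[...,0]<780)&(W[...,1]>40)&(W[...,1]<190)
for lo,hi in((8,20),(35,70)): print(clusters(roi&(W[...,2]>lo)&(W[...,2]<hi),W,20))
save("wrist","w1")
E
```

```text
tcp [631.5 280.6 222.2] 118.6 clock 24.1
blk [519. 383.] [15. 24.] 26 72 77 lane [58. 74.] tool d [144. -50.]
blk [418. 327.] [14. 23.] 29 69 77 lane [-58.  71.] tool d [ 143. -165.]
obj [684. 118.] [33. 11.] 89 72 27 lane [  79. -238.]
obj [592. 123.] [33. 29.] 25 145 28 lane [   0. -190.]
obj [508. 407.] [51. 81.] 24 719 43 lane [ 59. 100.]
obj [406. 350.] [51. 81.] 28 734 43 lane [-57.  97.]
[(array([681.,  99.]), array([158., 107.]), 10, 1443, 14)]
[(array([698., 117.]), array([36., 14.]), 47, 124, 54)]
```

View pics/d.png

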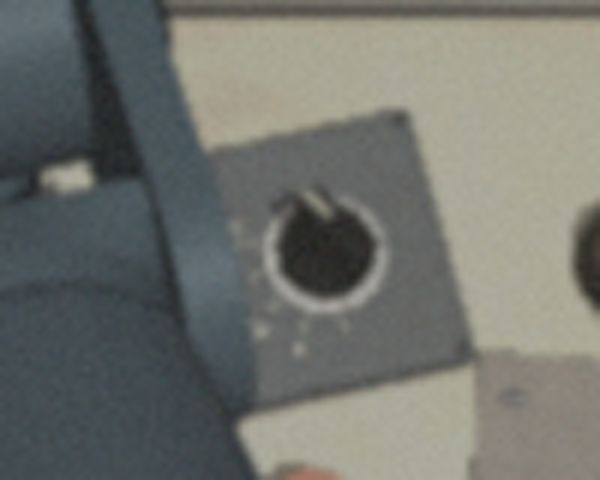

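View pics/w1.png

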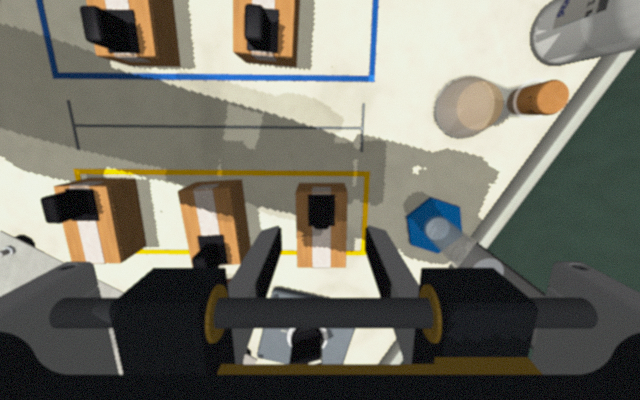

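Cartons: B and D are full and in blue; A, C and E are empty and in yellow. The pointer has to go to two dots. The plate's -x is at about 196° and the pointer at about 47°, so the knob reads about 2.6 rad.

jog_arm(hand=[60, 60, 60, 60, 60], delta_pos=[[-0.0351, -0.004, 0], [-0.0351, -0.004, 0], [-0.0351, -0.004, 0], [-0.0351, -0.004, 0], [-0.0351, -0.004, 0]], twist=[[0, 0, 0], [0, 0, 0], [0, 0, 0], [0, 0, 0], [0, 0, 0]])

```text
clock: 24.7
position: [697.4, 115.5, 218.4]
orientation: [-179.9, -0.1, 118.7]
contact_force: [0.3, 0.3, -0.3]
width: 0.598
finger_force: 0.0
```

jog_arm(hand=[60, 60, 60, 60, 60], delta_pos=[[0, 0, 0], [0, 0, 0], [0, 0, 0], [0, 0, 0], [0, 0, 0]], twist=[[0, 0, 0.139], [0, 0, 0.139], [0, 0, 0.139], [0, 0, 0.139], [0, 0, 0.139]])

```text
clock: 25.2
position: [697.0, 116.8, 218.3]
orientation: [-179.9, 0.0, 78.5]
contact_force: [0.1, 0.2, -0.1]
width: 0.598
finger_force: 0.0
```

jog_arm(hand=[60, 60, 60, 60, 60], delta_pos=[[0, 0, 0], [0, 0, 0], [0, 0, 0], [0, 0, 0], [0, 0, 0]], twist=[[0, 0, 0.139], [0, 0, 0.139], [0, 0, 0.139], [0, 0, 0.139], [0, 0, 0]])

```text
clock: 25.7
position: [697.1, 116.8, 218.4]
orientation: [-179.9, 0.1, 47.0]
contact_force: [0.3, -0.0, -0.2]
width: 0.6
finger_force: 0.0
```

```bash
python3 - <<'E'
from h import *
o=robot.get_obs(); print(o["position"],o["orientation"],o["qpos"])
for c in ("wrist","side"):
    im,d,k=save(c,"k_"+c); W=cloud(d,k)
    roi=(W[...,0]>620)&(W[...,0]<780)&(W[...,1]>40)&(W[...,1]<200)&(d>0)
    print(c,clusters(roi&(W[...,2]>7)&(W[...,2]<20),W,60),clusters(roi&(W[...,2]>40)&(W[...,2]<65),W,20))
E
```

```text
[697.05369825 116.8304547  218.37002385] [-1.79911261e+02  8.46248842e-02  4.69838266e+01] [ 3.47711599e-01  2.58450397e+01  8.34137178e+01 -6.26599798e-04
  7.08638624e+01  4.33641566e+01]
wrist [(array([699., 120.]), array([109., 100.]), 14, 8262, 14), (array([640.,  51.]), array([22., 41.]), 87, 571, 16)] [(array([699., 120.]), array([36., 13.]), 47, 589, 57)]
side [(array([682., 107.]), array([150., 118.]), 14, 1871, 14)] [(array([698., 119.]), array([38., 13.]), 47, 145, 56)]
```

View pics/k_wrist.png

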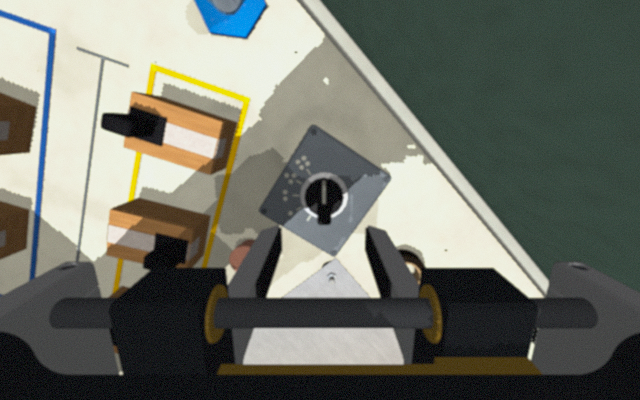

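jog_arm(hand=[50, 50, 50, 50, 50], delta_pos=[[0.0035, -0.001, 0.018], [0, 0, 0.019], [0, 0, 0.019], [0, 0, 0.019], [0, 0, 0.019]], twist=[[0, 0, 0], [0, 0, 0], [0, 0, 0], [0, 0, 0], [0, 0, 0]])

```text
clock: 26.3
position: [698.6, 120.1, 123.0]
orientation: [-179.9, 0.1, 47.0]
contact_force: [-0.0, -0.3, -0.4]
width: 0.5
finger_force: 0.0
```

jog_arm(hand=[0, 0, 0, 0, 0], delta_pos=[[0, 0, 0], [0, 0, 0], [0, 0, 0], [0, 0, 0], [0, 0, 0]], twist=[[0, 0, 0], [0, 0, 0], [0, 0, 0], [0, 0, 0], [0, 0, 0]], grip_force=12)

```text
clock: 26.8
position: [700.0, 119.9, 126.5]
orientation: [179.8, -0.1, 47.0]
contact_force: [2.4, -1.3, 0.7]
width: 0.13
finger_force: 12.0
```

jog_arm(hand=[0, 0, 0, 0, 0], delta_pos=[[0, 0, 0], [0, 0, 0], [0, 0, 0], [0, 0, 0], [0, 0, 0]], twist=[[0, 0, 0], [0, 0, -0.08], [0, 0, -0.13], [0, 0, -0.14], [0, 0, -0.14]])

```text
clock: 27.3
position: [699.7, 120.0, 126.5]
orientation: [179.9, -0.0, 75.4]
contact_force: [1.7, -1.6, 1.3]
width: 0.137
finger_force: 12.0
```

jog_arm(hand=[0, 0, 0, 0, 0], delta_pos=[[0, 0, 0], [0, 0, 0], [0, 0, 0], [0, 0, 0], [0, 0, 0]], twist=[[0, 0, -0.14], [0, 0, -0.14], [0, 0, -0.14], [0, 0, -0.14], [0, 0, -0.14]])

```text
clock: 27.8
position: [699.2, 120.0, 126.5]
orientation: [-180.0, 0.0, 115.5]
contact_force: [-1.7, -1.4, 2.9]
width: 0.137
finger_force: 12.0
```

jog_arm(hand=[0, 0, 0, 0, 0], delta_pos=[[0, 0, 0], [0, 0, 0], [0, 0, 0], [0, 0, 0], [0, 0, 0]], twist=[[0, 0, -0.14], [0, 0, -0.14], [0, 0, -0.096], [0, 0, 0], [0, 0, 0]])

```text
clock: 28.3
position: [698.9, 119.8, 126.4]
orientation: [-179.9, -0.0, 136.6]
contact_force: [-3.6, -3.3, 5.6]
width: 0.14
finger_force: 12.0
```

Release, rise, back off towards the robot's left rear, then look.

jog_arm(hand=[50, 50, 50, 50, 50], delta_pos=[[0, 0, 0], [0, 0, 0], [0, 0, 0], [0, 0, 0], [0, 0, 0]], twist=[[0, 0, 0], [0, 0, 0], [0, 0, 0], [0, 0, 0], [0, 0, 0]])

```text
clock: 28.8
position: [699.2, 120.2, 125.5]
orientation: [180.0, -0.0, 136.7]
contact_force: [0.2, 0.2, 1.3]
width: 0.49
finger_force: 0.0
```

jog_arm(hand=[50, 50, 50, 50, 50], delta_pos=[[0, 0, -0.02], [0, 0, -0.03], [0, 0, -0.04], [0, 0, -0.04], [0, 0, -0.03]], twist=[[0, 0, 0], [0, 0, 0], [0, 0, 0], [0, 0, 0], [0, 0, 0]])

```text
clock: 29.3
position: [699.9, 120.2, 290.9]
orientation: [179.8, 0.2, 136.7]
contact_force: [0.5, 0.1, -0.6]
width: 0.501
finger_force: 0.0
```

jog_arm(hand=[50, 50, 50, 50, 50], delta_pos=[[0.035, -0.03, -0.01], [0.035, -0.03, -0.01], [0.035, -0.03, -0.01], [0.035, -0.03, -0.01], [0.035, -0.03, 0]], twist=[[0, 0, 0], [0, 0, 0], [0, 0, 0], [0, 0, 0], [0, 0, 0]])

```text
clock: 29.8
position: [467.8, 131.1, 328.7]
orientation: [179.8, 0.2, 136.7]
contact_force: [0.1, -1.0, 0.9]
width: 0.497
finger_force: 0.0
```

jog_arm(hand=[50, 50, 50, 50, 50], delta_pos=[[0, -0.03, 0], [0, -0.03, 0], [0, -0.03, 0], [0, 0, 0], [0, 0, 0]], twist=[[0, 0, 0], [0, 0, 0], [0, 0, 0], [0, 0, 0], [0, 0, 0]])

```text
clock: 30.3
position: [407.4, 65.4, 327.0]
orientation: [179.9, 0.1, 136.6]
contact_force: [-0.6, -0.2, -0.2]
width: 0.496
finger_force: 0.0
```

```bash
python3 - <<'E'
from h import *
im=scan(); cv2.imwrite("pics/f.png",cv2.resize(im[110:310,230:450,::-1],None,fx=3,fy=3,interpolation=cv2.INTER_CUBIC))
for c in("top","side"):
    im,d=robot.capture(c);k=K(c);W=cloud(d,k)
    roi=(W[...,0]>620)&(W[...,0]<780)&(W[...,1]>40)&(W[...,1]<200)&(d>0)
    print(c,clusters(roi&(W[...,2]>40)&(W[...,2]<65),W,20))
    r=robot.find_in(c,"tally_pointer"); print([(toW(c,x["point"],k).round(),x["p"]) for x in r[:2]])
E
```

```text
tcp [407.4  65.4 327. ] 136.6 clock 30.3
blk [630. 278.] [14. 24.] 31 72 76 lane [107. -71.] tool d [-16. 307.]
blk [559. 183.] [14. 24.] 31 73 77 lane [  -1. -122.] tool d [-29. 190.]
blk [518. 383.] [15. 24.] 27 72 76 lane [57. 74.] tool d [138. 307.]
blk [429. 174.] [13. 23.] 29 70 77 lane [-120.  -69.] tool d [59. 94.]
blk [418. 327.] [13. 23.] 27 70 77 lane [-58.  71.] tool d [172. 197.]
obj [685. 118.] [30. 10.] 90 73 30 lane [  80. -238.]
obj [643. 255.] [52. 82.] 28 710 43 lane [107. -98.]
obj [591. 125.] [31. 32.] 89 156 28 lane [   0. -188.]
obj [546. 205.] [50. 81.] 32 727 44 lane [ -2. -96.]
obj [508. 407.] [51. 81.] 24 715 43 lane [ 59. 100.]
obj [441. 151.] [50. 81.] 28 733 44 lane [-120.  -95.]
obj [406. 350.] [50. 81.] 28 734 43 lane [-57.  97.]
top [(array([698., 118.]), array([13., 37.]), 47, 101, 55)]
[(array([695., 116.,  26.]), 0.53)]
side [(array([698., 120.]), array([16., 36.]), 48, 208, 53)]
[(array([697., 113.,  40.]), 0.66)]
```

View pics/f.png

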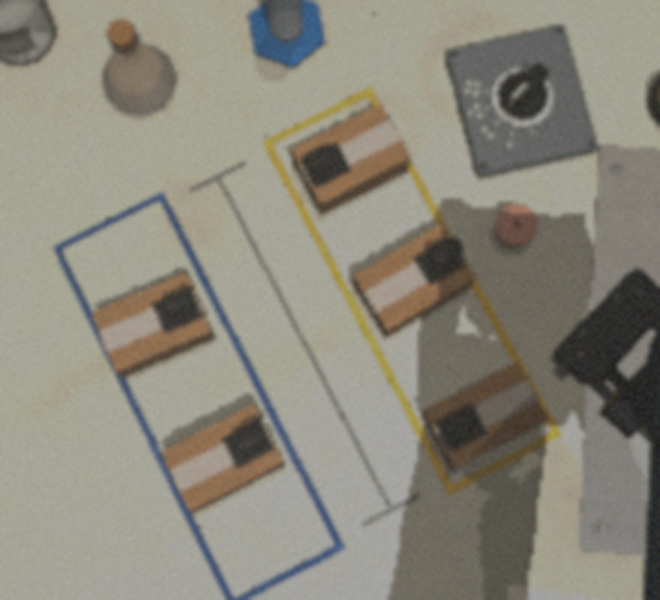

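The picture shows both full cartons inside blue, at (155,325) and (225,455), and the three empty ones inside yellow. The knob bar lies at 137°, the two-dot mark, and the stopper hasn't moved.

```bash
python3 -c "
from rig import robot
print(robot.hand_in())"
```

```text
the job is handed in; nothing more can be done
None
```

I handed the job in: the two full cartons are in the blue outline, the three empty ones in the yellow, the tally pointer is at two dots, and the stopper is untouched; hand-in gave no verdict.

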